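# Mount a packed column in the vee fixture

## Task

Roll the orange-capped column across the deck into the vee, without lifting it off the fixture, and let it centre itself; then slide it along the vee until it bears gently but surely (some 5 N) on the red end stop. Last, press the blue clamp knob down until the sprung rubber foot holds the column with its spring about half squeezed (about 3.5 mm), never slamming or bottoming it, and leave everything else on the bench where it is.

Things in the scene. Friction and masses are not known exactly. Their poses are not given: they have to be found in the camera images.
- column: the work column: a plain rigid cylinder 32 mm in diameter and 130 mm long, about 0.2 kg, cream body, orange end caps of the same diameter. It lies on the fixture's deck, parallel to the vee within 0.2 rad. Origin at its middle (halfway along, on the axis); its x axis is the cylinder axis; y and z turn as it rolls
- cradle: the fixture, fixed to the bench. Origin on the bench top (z = 0) below the middle of the vee's bottom line; x runs along the vee to the end stop, y from the deck to the clamp post, z up. It spans x = -85 to 85 mm (stop bracket to 101). Deck: flat dark top, z = 45 mm, y = -135 to -30 mm; a column on it has its axis at z = 61 mm. Vee: y = -30 to 30 mm; then a back wall up to z = 60 mm
- vee (a point): where the column's axis comes to lie, at the vee's middle (fixture x = 0, y = 0, z = 48.7 mm); frame as the fixture's. From the deck's lip (y = -30 mm) a flank falls at 25 degrees to the bottom line (y = 0, z = 31 mm); an equal one rises behind; both are slick white plastic. Pushed past the lip the column rolls down by itself, centres, and still slides easily along the vee, open at its -x end
- stop: end stop: red buffer, 20 mm in diameter, at the vee's +x end. Origin: centre of its face, which looks to -x of the fixture, at fixture x = 75, y = 0, z = 50 mm. Sprung: gives 1 mm per 12 N and returns. The column is home when its end touches this face (its origin is then 65 mm away). Frame as the fixture's
- bridge (a point): centre of the plunger's guide in the clamp bridge, at fixture x = 45, y = 0, z = 141 mm. The bridge is a dark steel post (x = 31 to 59, y = 44 to 66 mm, up to z = 150) with an arm 28 mm wide, z = 132 to 150 mm, that reaches from the post over the vee to y = -12 mm. Does not move
- clamp: clamp plunger; origin: centre of the flat top of its round blue knob (28 mm in diameter, 16 mm high), at fixture x = 45, y = 0, z = 204 to 210 mm at the start. It slides straight down by up to 50 mm in all, takes about 9 N to move and stays where it is left. Its rubber foot: see point foot_spec
- foot_spec (a point): a point on the plunger 108 mm below the knob's top; moves with it. The round rubber foot (20 mm wide) has its underside 0 to 18 mm below this point: it is screwed out differently each time, not reported, to be seen or felt. The foot is sprung, 1 mm per 2 N, at most 7 mm. Well clamped: squeezed about 3.5 mm, so 7 N on the column, 16 N on the knob while pressing
- spare: spare column, same size as the work column but with green end caps, lying in the clear tray; leave alone. Origin at its middle
- tube_a: tube 33 mm wide and 105 mm tall with orange cap, standing in the pink rack; leave alone. Origin: centre of its underside
- tube_b: like tube_a with blue cap; leave alone
- tube_c: like tube_a with white cap; leave alone
- reagent: amber bottle, 60 mm wide, 130 mm tall, blue cap; leave alone. Origin: centre of its underside
- tipbox: blue closed box 120 x 85 x 60 mm; leave alone. Origin: centre of its underside
Things that resemble listed ones, but are neither listed nor needed, are in the scene too. What is shaped like the column but yellow is not meant.

How it is judged:
On the way, in this order (a step that is already met when the one before it is completed fails the run):
1. the column lies centred in the vee, at rest (y of column in the frame of cradle between -0.002 and 0.002 m and z of column in the frame of cradle between 0.0455 and 0.0515 m and angle between the x axis of column and the x axis of cradle, either way round below 0.04 rad and linear speed of column below 0.02 m/s), for 0.2 s.
2. lying in the vee and not yet clamped, the column bears on the end stop with at least 2.5 N (y of column in the frame of cradle between -0.002 and 0.002 m and z of column in the frame of cradle between 0.0455 and 0.0515 m and angle between the x axis of column and the x axis of cradle, either way round below 0.04 rad and contact force between column and stop above 2.5 N and contact force between column and clamp below 0.5 N), for 0.1 s.
At the end, for the whole second after the job is handed in: the column lies at rest in the vee, centred within 2 mm and parallel to it within 0.04 rad, its end within 2.5 mm of the end stop's face, and the clamp foot holds it with 4 to 10 N (y of column in the frame of cradle between -0.002 and 0.002 m and z of column in the frame of cradle between 0.0455 and 0.0515 m and angle between the x axis of column and the x axis of cradle, either way round below 0.04 rad and x of column in the frame of stop between -0.0675 and -0.062 m and contact force between column and clamp between 4 and 10 N and linear speed of column below 0.01 m/s); the robot touches nothing.
It fails at once if the column is lifted: its axis more than 15 mm above its height on the deck (z of column in the frame of cradle above 0.076 m).
It fails at once if the column falls off the fixture (z of column in the frame of cradle below 0.04 m).
It fails at once if the column is pushed on the end stop with more than 15 N (contact force between column and stop above 15 N).
It fails at once if the clamp foot presses the column with more than 13 N (contact force between column and clamp above 13 N).
It fails at once if a bystander (spare column, tube, bottle or box) is moved by more than 15 mm (distance of any of spare, tube_a, tube_b, tube_c, reagent, tipbox from where it was at the start of the episode above 0.015 m).
It also fails if it takes over 72 s, if anything falls off the work surface, if the arm or the gripper's body presses on something with over 40 N, if the wrist force passes 120 N, or if a joint passes its speed limit or range.

## Robot

A 6-joint arm with a two-finger parallel gripper is mounted at the origin on the work surface. World frame = base frame: x ahead of the robot, y to its left, z up, the work surface at z = 0. Lengths are in m, angles in rad, forces in N, time in s.
With the tool pointing down it reaches from about 0.3 to 0.775 m from the base axis. Payload 14.6 kg.
Tool frame: the origin (TCP) lies on the centre line of the jaws, within the pads' length; the fingertips stand 17 mm ahead of it and the grasp point (between the pads) lies 2 mm behind it; z points along the fingers, x is the direction in which the jaws open and shut, and the axes are right-handed (so a half turn about z gives the same grasp; the last joint's range is limited). The gripper opens to 94 mm and grips with 3 to 60 N. Pads are 16 mm wide; open, the fingers measure 119 mm over their backs; the gripper's body (75 mm by 177 mm) begins 78 mm behind the grasp point.
Start: joints at [1.04, 0.3, 1.521, -0, 1.321, -0.067], TCP at [0.246, 0.492, 0.222] pointing down, gripper open.
Joint ranges: [-3.03, 3.03], [-0.79, 2.21], [0.23, 2.52], [-1.04, 4.18], [0, 3.07], [-2.55, 2.55]. Speed limits (rad/s): [2.22, 2.22, 2.57, 3.14, 3.14, 3.14].

## Interface

Orientations are given as [roll, pitch, yaw] about the fixed x, y, z axes, in that order (R = Rz(yaw) Ry(pitch) Rx(roll)).
In Python, from station import ctrl gives the robot as it stands. The module is installed in compiled form; this text tells all that it offers.
- The arm moves only by the tool drive_tool, never from a script. Its argument "increments" is a list of rows, each a list of 3 entries, a list of its own where there are three numbers: the turn, a rotation vector about the tool's x, y, z in degrees, then the shift along the tool's x, y, z in mm, then the opening, from 0 (shut) to 1 (fully open). In form: [[[ax, ay, az], [dx, dy, dz], hand], ...]. A call has 1 to 20 rows; each row shifts and turns the commanded pose from where the row before left it, along the tool's axes as they then stand; what a row does not reach is not made up. A row lasts 1/8 s, in which the tool goes at most 62.5 mm and 10.7 degrees, less where a joint would pass 70% of its speed; a pose out of reach is approached as far as the arm can. A call with a gripper value outside its range is refused whole. The fingers move at their own pace and stop on an object; "squeeze" is the grip in N (left out, the last holds). Time passes only in rows, so rows that do not move let the fingers close. It gives the time, the measured TCP pose, the force and the opening at its end, in the units of the state.
- ctrl.get_obs(): the state, without advancing time (a new reading comes with each control period).
- ctrl.camera(name): name is "side" or "top"; returns the picture (480x640x3 uint8, red, green, blue); there is no depth.
- ctrl.calibration(name): a dict with "fx", "fy", "cx", "cy" (pixels), "k1" (the pictures are not rectified: a ray, as slopes to the right and down, at radius r is drawn at 1 + k1 r^2 times it, then the intrinsics apply), "rvec" (rotation vector, rad) and "tvec" (3), from world to camera coordinates, as OpenCV has them. Camera axes: x right, y down, z forward; pixel columns grow to the right and rows downward; lengths in m; the calibration is good to about 2 mm. A picture is of the moment at which its call begins. calibration takes no time and is no camera call.
- ctrl.hand_in(): hands the job in, once; it reports no verdict.
The state is a dict: "time_s": time; "qpos": joint angles; "joint_vel": joint speeds; "tau": joint torques, N m; "ee_pos": TCP position; "eef_rot": TCP orientation; "force": force on the tool from outside, world axes, zero at the start; "moment": the same for the moment, N m; "grip_width": finger opening in m.
Only numpy, scipy, OpenCV 4.12 (cv2) and the standard library are available. Lean on these libraries where they do the work, as an engineer would, in place of code of your own. Each camera call takes 0.05 s, during which the arm holds its last target.

## Working session

There is one attempt and no reset: what is moved stays moved. The work goes in short steps, Python scripts to look and compute and a tool call to move; the robot and the scene stay as the last step left them, time stands still between calls to the robot, and variables do not carry over. Pictures are saved under pics/ and viewed, and the job is handed in when it is done.

Besides the shell and the picture viewer there is one more tool, called after "Request:" in YAML: its name, and indented under it one key for each argument. drive_tool: Moves the arm, as the interface text tells. Its arguments: {"type":"object","properties":{"increments":{"type":"array"},"squeeze":{"type":"number"}},"required":["increments"]}

```bash
mkdir -p pics; ls; python3 - <<'E'
from station import ctrl
import cv2
o=ctrl.get_obs(); print(o)
for n in("side","top"):
    print(n,ctrl.calibration(n))
    cv2.imwrite(f"pics/{n}0.png",ctrl.camera(n)[:,:,::-1])
E
```

```text
pics
{'time_s': 0.0, 'qpos': array([ 1.04037782e+00,  3.00466660e-01,  1.52159025e+00,  1.10782631e-05,
        1.32072346e+00, -6.65564922e-02]), 'joint_vel': array([ 7.89145013e-05,  1.93273455e-04, -1.16891581e-04, -2.15154323e-04,
        3.39118855e-04,  1.71176215e-03]), 'tau': array([-2.29841258e-03, -5.31817245e+01, -3.52729583e+01,  7.07413908e-02,
        2.44004151e-02, -5.02975786e-05]), 'ee_pos': array([0.24592347, 0.49167413, 0.22188488]), 'eef_rot': array([-3.14150295e+00,  1.18437327e-03,  1.10693161e+00]), 'force': array([-0.54786686,  0.76344874,  0.09851482]), 'moment': array([0.0046771 , 0.02443689, 0.01590389]), 'grip_width': 0.09378475588989545}
side {'fx': 524.1934635481958, 'fy': 524.1934635481958, 'cx': 325.68634118755693, 'cy': 238.21517480247107, 'k1': -0.07925422632261281, 'rvec': array([ 0.62369517, -2.62001171,  1.2368631 ]), 'tvec': array([0.49837179, 0.25366488, 1.23800219])}
top {'fx': 465.33053329776885, 'fy': 465.33053329776885, 'cx': 323.4022118184423, 'cy': 236.42648016928246, 'k1': -0.07262772229271285, 'rvec': array([ 2.10999135, -2.16438377,  0.16990379]), 'tvec': array([0.03796408, 0.55441686, 1.21589058])}
```

View pics/side0.png

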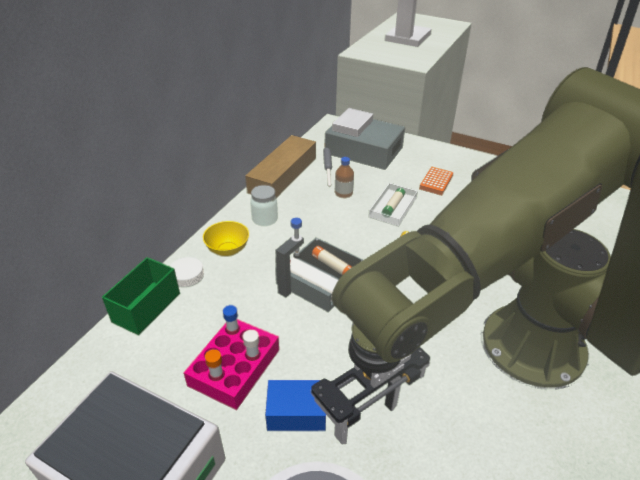

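View pics/top0.png

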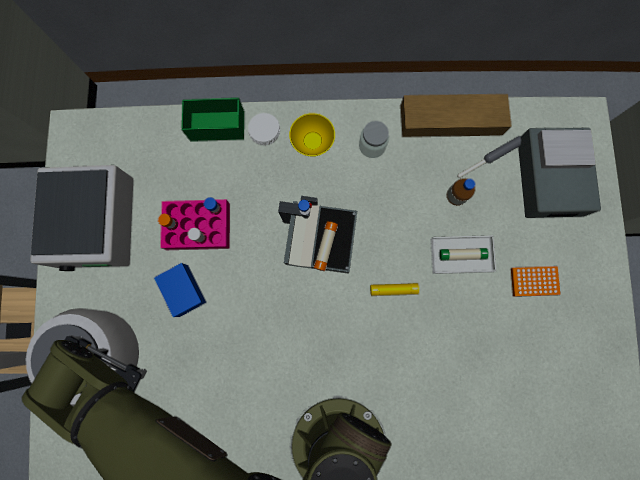

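The fixture is at about (320,235) in the top view, with the column (orange caps) at about (327,246) on its dark deck. There are two lookalikes: the yellow stick at (395,289), and the green-capped spare in the tray at (463,254). The column on the deck is the only one with orange caps and a cream body. I'll enlarge it to confirm.

```bash
python3 - <<'E'
import cv2
t=cv2.imread("pics/top0.png"); s=cv2.imread("pics/side0.png")
cv2.imwrite("pics/topc.png",cv2.resize(t[185:285,265:375],None,fx=6,fy=6,interpolation=cv2.INTER_CUBIC)[:600])
cv2.imwrite("pics/sidec.png",cv2.resize(s[205:315,260:390],None,fx=5.4,fy=5.4,interpolation=cv2.INTER_CUBIC)[:600])
E
```

```text
(no output)
```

View pics/topc.png

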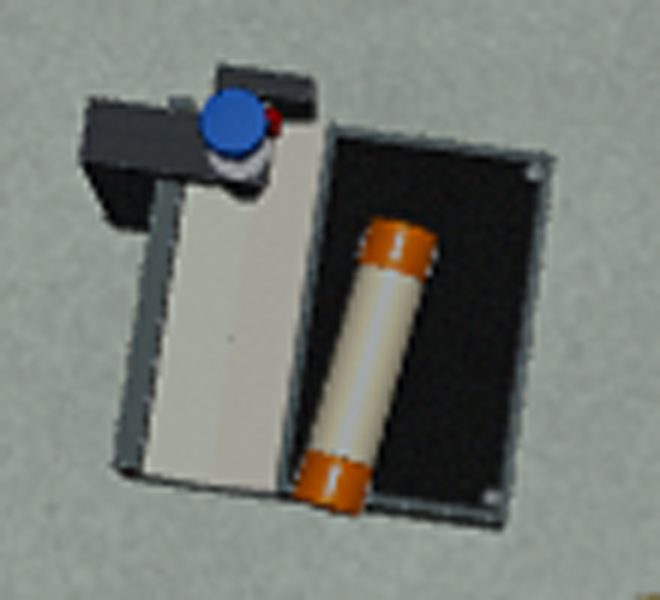

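View pics/sidec.png

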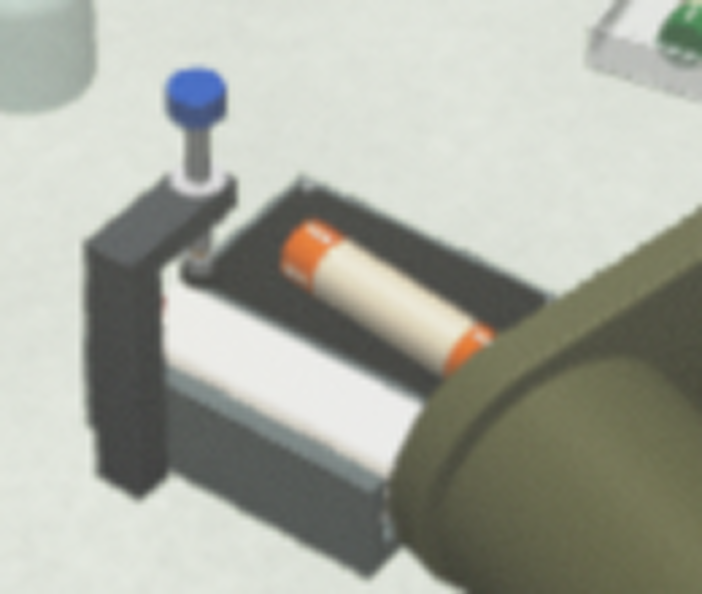

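Confirmed: the cream column with orange caps lies on the dark deck. Its near end, at about (320,266) in the full top image, is the end closer to the lip. Next I'll fit the fixture and column poses.

```bash
cat > h.py <<'E'
import numpy as np, cv2
from scipy.optimize import least_squares
from station import ctrl
def proj(n,P):
    c=ctrl.calibration(n); P=np.atleast_2d(P)
    R=cv2.Rodrigues(c['rvec'])[0]; Q=P@R.T+c['tvec']
    a=Q[:,:2]/Q[:,2:]; r2=(a**2).sum(1,keepdims=True); a=a*(1+c['k1']*r2)
    return a*[c['fx'],c['fy']]+[c['cx'],c['cy']]
def fw(p,L):
    L=np.atleast_2d(L)/1000; c,s=np.cos(p[2]),np.sin(p[2])
    return np.c_[p[0]+c*L[:,0]-s*L[:,1],p[1]+s*L[:,0]+c*L[:,1],L[:,2]]
def crop2px(c,k,o): return (np.array(c,float)+.5)/k-.5+o
E
cat > fit.py <<'E'
from h import *
# fixture points (mm) and crop pixels
L=[[85,-30,45],[-85,-30,45],[85,-135,45],[-85,-135,45],[45,0,207]]
px=crop2px([[332,126],[283,491],[551,153],[504,519],[234,122]],6,[265,185])
Ls=[[85,-135,45],[45,0,207],[31,66,150],[31,66,0]]
ps=crop2px([[304,178],[196,86],[132,263],[138,497]],5.4,[260,205])
def res(q): return np.r_[(proj("top",fw(q,L))-px).ravel(),(proj("side",fw(q,Ls))-ps).ravel()]
s=least_squares(res,[.45,.05,0]); print(s.x); print(res(s.x).round(2).reshape(-1,2))
s2=least_squares(lambda q:res(q)[:10],s.x); print('top only',s2.x)
np.save("fix.npy",s.x); q=s.x
# column: ends centres of caps' outer edges, top crop: silhouette axis
pc=crop2px([[400,228],[329,502]],6,[265,185])
def rc(v):
    # v: x,y mm fixture, yaw ; silhouette corners midpoint ~ end at axis height
    c,s_=np.cos(v[2]),np.sin(v[2]); 
    return (proj("top",fw(q,[[v[0]+65*c,v[1]+65*s_,61],[v[0]-65*c,v[1]-65*s_,61]]))-pc).ravel()
sc=least_squares(rc,[-20,-70,0.1]); print('col',sc.x,sc.fun)
for n in("top","side"):
    im=cv2.imread(f"pics/{n}0.png"); 
    k=6 if n=="top" else 5.4; o=np.array([265,185] if n=="top" else [260,205])
    im=cv2.imread("pics/topc.png" if n=="top" else "pics/sidec.png")
    def line(pts,col):
        u=((proj(n,fw(q,pts))-o+.5)*k-.5).round().astype(int)
        cv2.polylines(im,[u.reshape(-1,1,2)],False,col,1)
    line([[85,-135,45],[-85,-135,45],[-85,-30,45],[85,-30,45],[85,-135,45]],(0,255,0))
    line([[85,-30,45],[85,0,31],[85,30,45]],(0,255,0));line([[-85,-30,45],[-85,0,31],[-85,30,45]],(0,255,0));line([[-85,0,31],[85,0,31]],(0,255,0))
    line([[31,66,150],[31,-12,150],[59,-12,150],[59,66,150],[31,66,150],[31,66,0]],(255,0,255))
    t=np.linspace(0,2*np.pi,40)
    for z,r in((207,14),(191,14),(99,10),(81,10)): line(np.c_[45+r*np.cos(t),r*np.sin(t),0*t+z],(0,255,255))
    line(np.c_[0*t+75,10*np.cos(t),50+10*np.sin(t)],(0,0,255))
    v=sc.x;c,s_=np.cos(v[2]),np.sin(v[2])
    for e in(65,-65):
        line(np.c_[v[0]+e*c-16*np.cos(t)*s_,v[1]+e*s_+16*np.cos(t)*c,61+16*np.sin(t)],(255,255,0))
    cv2.imwrite(f"pics/ov_{n}.png",im)
E
python3 fit.py
```

```text
[ 0.56232819  0.07614539 -0.16023529]
[[-0.64 -0.19]
 [-1.1   0.36]
 [ 0.92  0.34]
 [ 0.93  0.94]
 [ 0.11 -0.23]
 [-0.74 -1.3 ]
 [-0.33 -1.32]
 [-0.47  0.6 ]
 [ 0.41  1.11]]
top only [ 0.56260657  0.07624381 -0.15432284]
col [-24.13895751 -61.60988727  -0.11664167] [ 0.14306694 -0.56816471 -0.14102914  0.54999272]
```

View pics/ov_top.png

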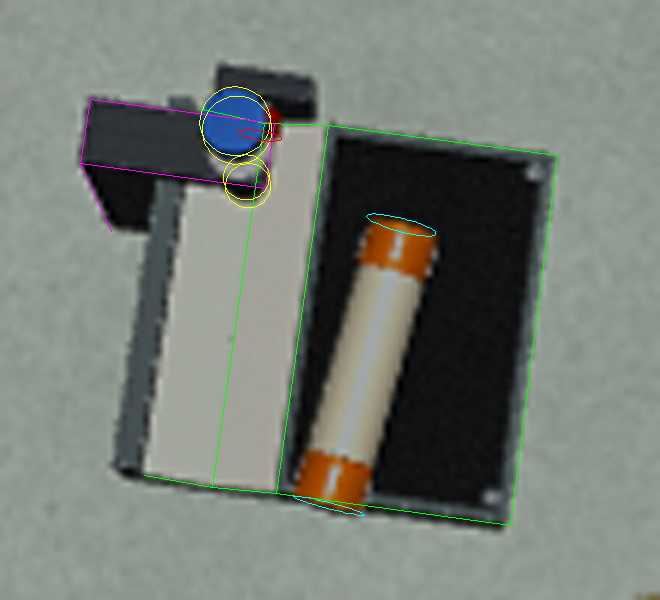

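View pics/ov_side.png

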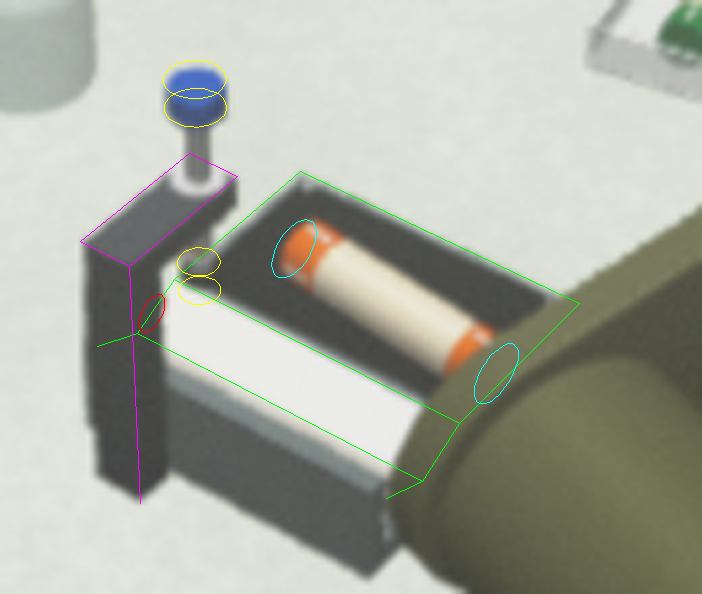

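Both overlays agree to about 1–1.5 px, which is within the calibration tolerance. I'll push the column with the jaws open along the vee, so two fingers square it up, and the tool tilted about 15° to keep the gripper body clear of the clamp.

```bash
cat >> h.py <<'E'
from scipy.spatial.transform import Rotation as Ro
Q=np.array([.5625,.0762,-.157])
def tool(fx,fy,fz,yaw_off,tilt_deg,ref=17):
    """target pose with tool point `ref` mm ahead of TCP at fixture pt"""
    R=Ro.from_euler('xyz',[np.pi,0,Q[2]+yaw_off])*Ro.from_rotvec([np.radians(tilt_deg),0,0])
    p=fw(Q,[[fx,fy,fz]])[0]-R.apply([0,0,ref/1000]); return p,R
def delta(p,R,o=None):
    o=o or ctrl.get_obs(); R0=Ro.from_euler('xyz',o['eef_rot'])
    print('turn deg',np.degrees((R0.inv()*R).as_rotvec()).round(2),'shift tool(now) mm',(R0.inv().apply(p-o['ee_pos'])*1000).round(2),
      'shift tool(target) mm',(R.inv().apply(p-o['ee_pos'])*1000).round(2),'world',(p*1000).round(1))
def tipf(o=None):
    o=o or ctrl.get_obs(); R0=Ro.from_euler('xyz',o['eef_rot']); t=o['ee_pos']+R0.apply([0,0,.017]); d=t[:2]-Q[:2]
    c,s=np.cos(Q[2]),np.sin(Q[2]); f=o['force']; 
    print('t',round(o['time_s'],2),'tip fixture mm',(1000*np.array([c*d[0]+s*d[1],-s*d[0]+c*d[1],t[2]])).round(2),'F fixture',np.round([c*f[0]+s*f[1],-s*f[0]+c*f[1],f[2]],2),'tool z',R0.apply([0,0,1]).round(3))
E
python3 - <<'E'
from h import *
tipf(); delta(*tool(-24,-115,130,0,15)); delta(*tool(-24,-115,130,0,0))
E
```

```text
t 0.1 tip fixture mm [-377.65  360.9   204.97] F fixture [ 0.99 -0.08 -0.11] tool z [-0.001 -0.001 -1.   ]
turn deg [12.98  9.53 71.98] shift tool(now) mm [-351.    482.2    75.86] shift tool(target) mm [353.64 483.5  -51.34] world [520.1 -38.  146.4]
turn deg [3.000e-02 5.000e-02 7.242e+01] shift tool(now) mm [-346.81  480.87   75.27] shift tool(target) mm [353.64 475.91  74.97] world [520.8 -33.6 147. ]
```

Request:
drive_tool:
  increments:
    - [[0,0,0],[0,0,-50],1]
    - [[0,0,0],[0,0,-50],1]
    - [[0,0,10.3],[0,0,0],1]
    - [[0,0,10.3],[0,0,0],1]
    - [[0,0,10.3],[0,0,0],1]
    - [[0,0,10.3],[0,0,0],1]
    - [[0,0,10.3],[0,0,0],1]
    - [[0,0,10.3],[0,0,0],1]
    - [[0,0,10.6],[0,0,0],1]

```text
time_s: 1.23
ee_pos: [0.246, 0.4918, 0.3221]
eef_rot: [3.141, 0.0, -0.163]
force: [0.2, 0.4, -0.1]
grip_width: 0.0939
```

```bash
python3 - <<'E'
from h import *
tipf(); delta(*tool(-24,-115,130,0,15)); delta(*tool(-24,-115,130,0,0))
E
```

```text
t 1.23 tip fixture mm [-377.59  361.    305.11] F fixture [ 0.15  0.41 -0.1 ] tool z [-0.    -0.001 -1.   ]
turn deg [15.04 -0.03 -0.33] shift tool(now) mm [356.37 478.28 175.89] shift tool(target) mm [353.58 509.52  45.36] world [520.1 -38.  146.4]
turn deg [ 0.04  0.02 -0.33] shift tool(now) mm [356.34 473.88 175.31] shift tool(target) mm [353.58 476.01 175.11] world [520.8 -33.6 147. ]
```

Request:
drive_tool:
  increments:
    - [[0,0,0],[35.6,47.8,0],1]
    - [[0,0,0],[35.6,47.8,0],1]
    - [[0,0,0],[35.6,47.8,0],1]
    - [[0,0,0],[35.6,47.8,0],1]
    - [[0,0,0],[35.6,47.8,0],1]
    - [[0,0,0],[35.6,47.8,0],1]
    - [[0,0,0],[35.6,47.8,0],1]
    - [[0,0,0],[35.6,47.8,0],1]
    - [[0,0,0],[35.6,47.8,0],1]
    - [[0,0,0],[35.6,48.2,0],1]
    - [[7.5,0,0],[0,0,0],1]
    - [[7.5,0,0],[0,0,0],1]

```text
time_s: 2.72
ee_pos: [0.5233, -0.0366, 0.3222]
eef_rot: [-2.875, 0.0, -0.157]
force: [-0.3, 0.4, 0.2]
grip_width: 0.0941
```

```bash
python3 - <<'E'
from h import *
tipf(); delta(*tool(-24,-115,130,0,15)); delta(*tool(-24,-115,49,0,15))
cv2.imwrite("pics/s1.png",ctrl.camera("side")[:,:,::-1])
cv2.imwrite("pics/t1.png",ctrl.camera("top")[:,:,::-1])
E
```

```text
t 2.73 tip fixture mm [ -21.12 -113.07  305.8 ] F fixture [-0.34  0.37  0.15] tool z [ 0.041  0.26  -0.965]
turn deg [-0.25  0.   -0.02] shift tool(now) mm [ -2.85  48.03 169.1 ] shift tool(target) mm [ -2.89  47.29 169.31] world [520.1 -38.  146.4]
turn deg [-0.25  0.   -0.02] shift tool(now) mm [ -2.84  69.33 247.25] shift tool(target) mm [ -2.89  68.26 247.55] world [520.1 -38.   65.4]
```

View pics/s1.png

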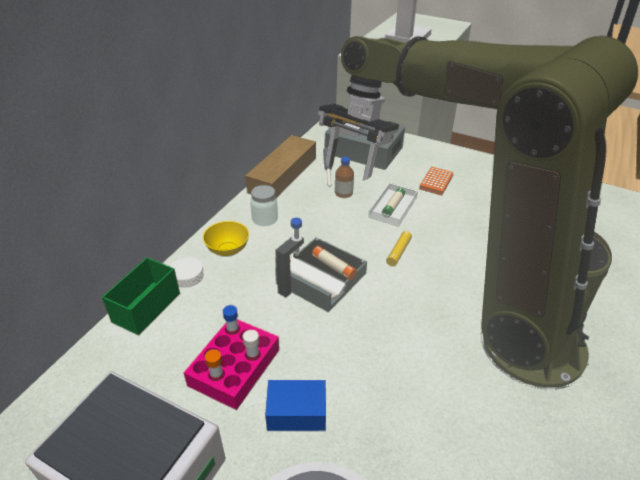

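View pics/t1.png

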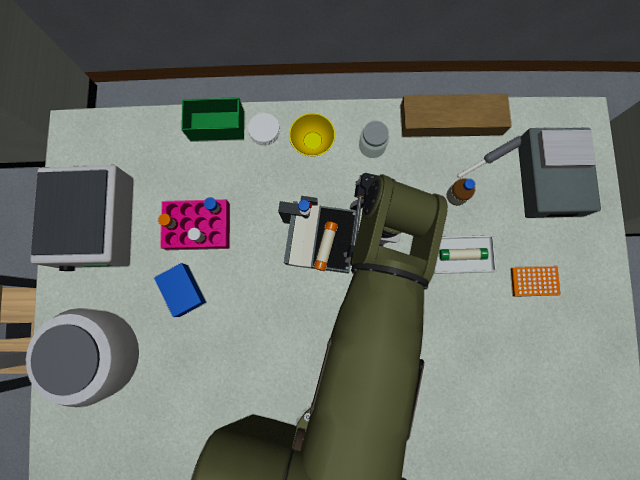

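The fixture is now unobstructed in the side view at about (322,272), and the column lies on the deck at about (333,261). I'll refine the fit using enlarged crops.

```bash
python3 - <<'E'
import cv2
s=cv2.imread("pics/s1.png")
cv2.imwrite("pics/s1c.png",cv2.resize(s[210:315,265:375],None,fx=5.5,fy=5.5,interpolation=cv2.INTER_CUBIC))
E
```

```text
(no output)
```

View pics/s1c.png

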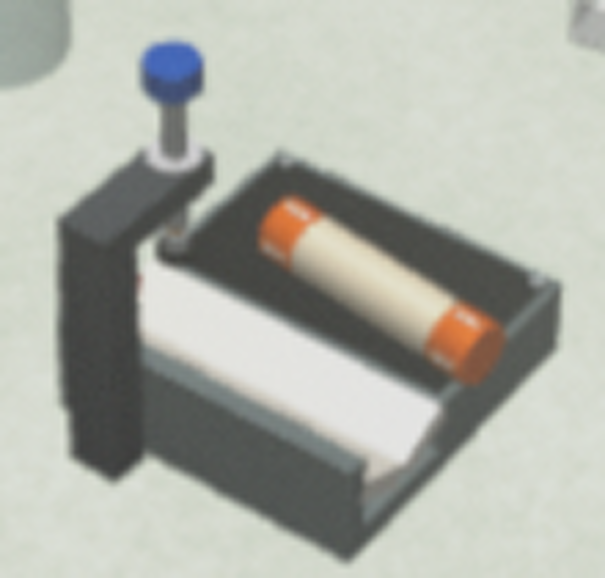

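```bash
cat > fit2.py <<'E'
from h import *
L=[[85,-30,45],[-85,-30,45],[85,-135,45],[-85,-135,45],[45,0,207]]
px=crop2px([[332,126],[283,491],[551,153],[504,519],[234,122]],6,[265,185])
Ls=[[85,-135,45],[-85,-135,45],[-85,-30,45],[45,0,207],[31,66,0],[31,66,150]]
ps=crop2px([[281,153],[560,287],[441,407],[173,58],[112,480],[106,242]],5.5,[265,210])
# nuisance: per-camera pixel offset (calibration error)
def res(v):
    return np.r_[(proj("top",fw(v[:3],L))+v[3:5]-px).ravel(),(proj("side",fw(v[:3],Ls))+v[5:7]-ps).ravel(),v[3:]/1.0]
for m in(0,1):
    s=least_squares(res,[.56,.07,-.15,0,0,0,0]); print(s.x.round(4)); print(res(s.x).round(2)[:22].reshape(-1,2).tolist())
    break
q=s.x[:3]; off={"top":s.x[3:5],"side":s.x[5:7]}
# column: midpoints of silhouette ends
pc=crop2px([[400,224],[329,507]],6,[265,185])
def rc(v):
    c,s_=np.cos(v[2]),np.sin(v[2]); 
    return (proj("top",fw(q,[[v[0]+65*c,v[1]+65*s_,61],[v[0]-65*c,v[1]-65*s_,61]]))+off["top"]-pc).ravel()
sc=least_squares(rc,[-20,-70,0.1]); print('col',sc.x.round(3),sc.fun.round(2))
E
python3 fit2.py
```

```text
[ 0.5626  0.0762 -0.1641 -0.0243 -0.202   0.1181  0.3885]
[[-0.56, -0.42], [-1.27, 0.08], [0.98, 0.25], [0.74, 0.82], [0.14, -0.53], [-0.28, -0.77], [0.45, -0.65], [-0.11, -0.12], [-0.42, -0.61], [0.58, 1.17], [-0.34, 0.6]]
col [-24.933 -61.946  -0.105] [-0.04  0.14  0.03 -0.14]
```

Request:
drive_tool:
  increments:
    - [[0,0,0],[-0.5,11.5,41],1]
    - [[0,0,0],[-0.5,11.5,41],1]
    - [[0,0,0],[-0.5,11.5,41],1]
    - [[0,0,0],[-0.5,11.5,41],1]
    - [[0,0,0],[-0.5,11.5,41],1]
    - [[0,0,0],[-0.4,7,26],1]
    - [[0,0,0],[0,3,11],1]
    - [[0,0,0],[0,1,4],1]
    - [[0,0,0],[0,0,0],1]

```text
time_s: 3.95
ee_pos: [0.5202, -0.0382, 0.0678]
eef_rot: [-2.88, -0.001, -0.156]
force: [0.3, 0.2, -0.6]
grip_width: 0.0942
```

```bash
sed -i 's/Q=np.array.*/Q=np.array([.5625,.0762,-.161])/' h.py; python3 - <<'E'
from h import *
tipf(); delta(*tool(-24,-115,49,0,15)); delta(*tool(-24,-70,49,0,15))
E
```

```text
t 3.95 tip fixture mm [ -23.41 -115.28   51.4 ] F fixture [ 0.26  0.23 -0.61] tool z [ 0.041  0.255 -0.966]
turn deg [0.03 0.01 0.28] shift tool(now) mm [-0.59  0.36  2.4 ] shift tool(target) mm [-0.59  0.36  2.4 ] world [519.7 -37.8  65.4]
turn deg [0.03 0.01 0.28] shift tool(now) mm [ -0.37 -43.12  14.02] shift tool(target) mm [ -0.59 -43.11  14.04] world [526.9   6.6  65.4]
```

Request:
drive_tool:
  increments:
    - [[0,0,0.3],[-0.5,0,2.2],1]
    - [[0,0,0],[0,-4.8,1.3],1]
    - [[0,0,0],[0,-4.8,1.3],1]
    - [[0,0,0],[0,-3.9,1],1]
    - [[0,0,0],[0,-3.9,1],1]
    - [[0,0,0],[0,-3.9,1],1]
    - [[0,0,0],[0,-3.9,1],1]
    - [[0,0,0],[0,-3.9,1],1]
    - [[0,0,0],[0,-2.9,0.8],1]

```text
time_s: 5.08
ee_pos: [0.5248, -0.0046, 0.0651]
eef_rot: [-2.88, 0.001, -0.162]
force: [-1.1, -1.1, -0.2]
grip_width: 0.0942
```

```bash
python3 - <<'E'
from h import *
tipf()
cv2.imwrite("pics/s2.png",cv2.resize(ctrl.camera("side")[210:315,265:375,::-1],None,fx=5.5,fy=5.5,interpolation=cv2.INTER_CUBIC))
E
```

```text
t 5.08 tip fixture mm [-24.3  -81.45  48.72] F fixture [-0.94 -1.31 -0.24] tool z [ 0.04   0.256 -0.966]
```

View pics/s2.png

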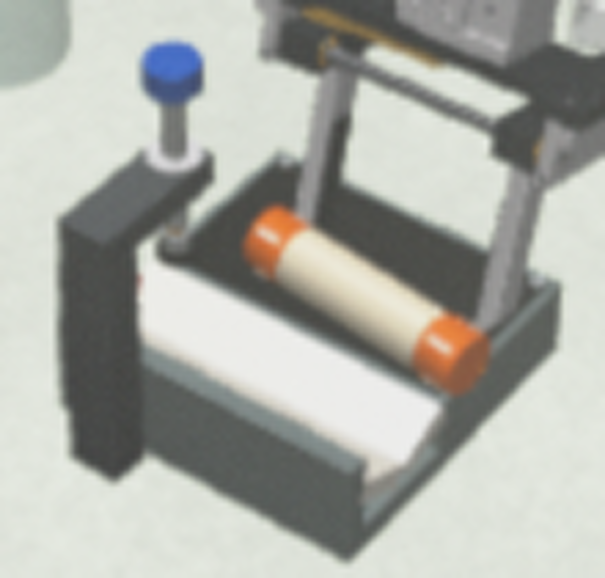

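The column is squared against both fingers, with its caps at about (275,240) and (455,355) in the crop. I'll keep rolling it, more slowly near the lip.

Request:
drive_tool:
  increments:
    - [[0,0,0],[0,-2.9,0.8],1]
    - [[0,0,0],[0,-2.9,0.8],1]
    - [[0,0,0],[0,-2.9,0.8],1]
    - [[0,0,0],[0,-2.9,0.8],1]
    - [[0,0,0],[0,-2.9,0.8],1]
    - [[0,0,0],[0,-1.9,0.5],1]
    - [[0,0,0],[0,-1.9,0.5],1]
    - [[0,0,0],[0,-1.9,0.5],1]
    - [[0,0,0],[0,-1.9,0.5],1]

```text
time_s: 6.25
ee_pos: [0.5284, 0.0178, 0.0651]
eef_rot: [-2.88, 0.001, -0.162]
force: [0.3, -0.8, 0.6]
grip_width: 0.0939
```

```bash
python3 - <<'E'
from h import *
tipf()
cv2.imwrite("pics/s3.png",cv2.resize(ctrl.camera("side")[210:315,265:375,::-1],None,fx=5.5,fy=5.5,interpolation=cv2.INTER_CUBIC))
E
```

```text
t 6.25 tip fixture mm [-24.28 -58.72  48.65] F fixture [ 0.45 -0.72  0.63] tool z [ 0.04   0.256 -0.966]
```

View pics/s3.png

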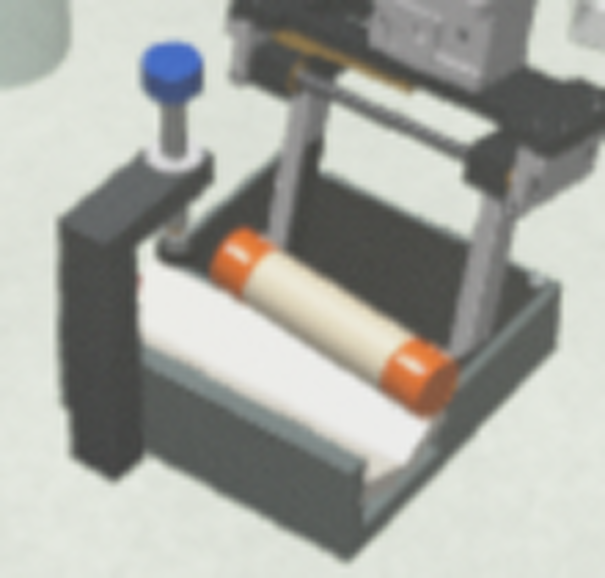

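The column is at the lip. A few millimetres more.

Request:
drive_tool:
  increments:
    - [[0,0,0],[0,-1.5,0.4],1]
    - [[0,0,0],[0,-1.5,0.4],1]
    - [[0,0,0],[0,-1.5,0.4],1]
    - [[0,0,0],[0,-1.5,0.4],1]
    - [[0,0,0],[0,0,0],1]
    - [[0,0,0],[0,0,0],1]

```text
time_s: 7.05
ee_pos: [0.5294, 0.0238, 0.0651]
eef_rot: [-2.88, 0.001, -0.162]
force: [0.9, 0.1, 0.1]
grip_width: 0.094
```

```bash
python3 - <<'E'
from h import *
tipf()
cv2.imwrite("pics/s4.png",cv2.resize(ctrl.camera("side")[210:315,265:375,::-1],None,fx=5.5,fy=5.5,interpolation=cv2.INTER_CUBIC))
E
```

```text
t 7.05 tip fixture mm [-24.27 -52.62  48.67] F fixture [0.9  0.24 0.12] tool z [ 0.04   0.256 -0.966]
```

View pics/s4.png

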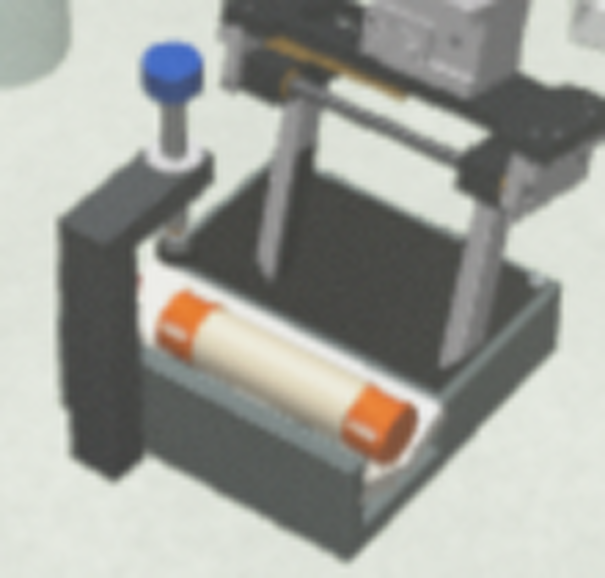

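The column lies in the vee, with its caps at about (185,325) and (380,425) in the crop, parallel to it and clear of the fingers. I'll back off, rise, untilt, turn 90° and close the jaws.

Request:
drive_tool:
  increments:
    - [[0,0,0],[0,19,-5],1]
    - [[0,0,0],[0,-12,-45],1]
    - [[0,0,0],[0,-12,-45],0]
    - [[0,0,0],[0,-12,-45],0]
    - [[-7.5,0,0],[0,0,0],0]
    - [[-7.5,0,0],[0,0,0],0]
    - [[0,0,-10],[0,0,0],0]
    - [[0,0,-10],[0,0,0],0]
    - [[0,0,-10],[0,0,0],0]
    - [[0,0,-10],[0,0,0],0]
    - [[0,0,-10],[0,0,0],0]
    - [[0,0,-10],[0,0,0],0]
    - [[0,0,-10],[0,0,0],0]
    - [[0,0,-10],[0,0,0],0]
    - [[0,0,-10],[0,0,0],0]

```text
time_s: 8.98
ee_pos: [0.5264, 0.0042, 0.2047]
eef_rot: [-3.14, -0.0, 1.415]
force: [-0.5, -0.5, 0.6]
grip_width: 0.0006
```

```bash
python3 - <<'E'
from h import *
tipf();o=ctrl.get_obs();print(o['grip_width'],o['qpos'].round(2))
delta(*tool(-125,0,180,np.pi/2,0));delta(*tool(-112,0,43,np.pi/2,0))
for n,(a,b,c,d) in dict(side=(210,315,265,375),top=(185,285,265,375)).items():
  cv2.imwrite(f"pics/{n}5.png",cv2.resize(ctrl.camera(n)[a:b,c:d,::-1],None,fx=5.5,fy=5.5,interpolation=cv2.INTER_CUBIC))
E
```

```text
t 8.97 tip fixture mm [-24.15 -76.85 187.68] F fixture [-0.41 -0.55  0.56] tool z [-0.001  0.    -1.   ]
0.0005516836234659024 [-0.06  0.26  1.61  0.    1.27 -1.48]
turn deg [-0.08 -0.    0.29] shift tool(now) mm [  77.36 -100.48    7.83] shift tool(target) mm [  76.85 -100.88    7.68] world [439.1  96.2 197. ]
turn deg [-0.08 -0.    0.29] shift tool(now) mm [ 77.29 -87.28 144.81] shift tool(target) mm [ 76.85 -87.88 144.68] world [451.9  94.2  60. ]
```

View pics/side5.png

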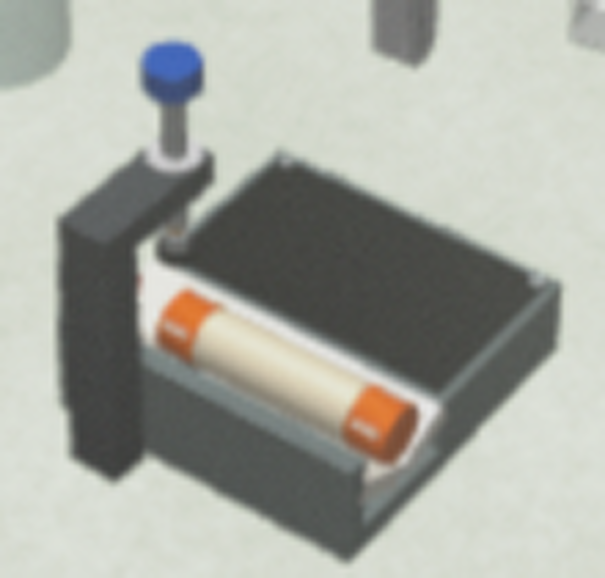

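View pics/top5.png

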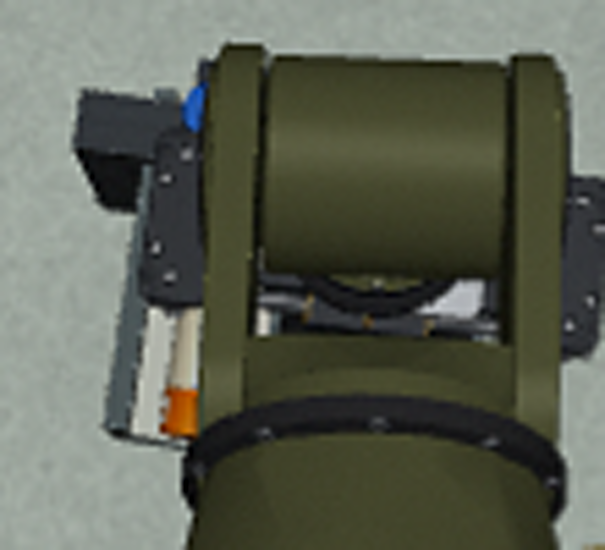

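The column has settled in the vee. I'll go around to its −x end.

Request:
drive_tool:
  increments:
    - [[0,0,0.3],[26,-33.5,0],0]
    - [[0,0,0],[26,-33.5,0],0]
    - [[0,0,0],[25,-33.5,0],0]
    - [[0,0,0],[0,0,45],0]
    - [[0,0,0],[0,0,45],0]
    - [[0,0,0],[0,0,40],0]
    - [[0,0,0],[0,0,14.5],0]
    - [[0,0,0],[0,0,0],0]

```text
time_s: 10.07
ee_pos: [0.4398, 0.0967, 0.0604]
eef_rot: [-3.14, 0.0, 1.402]
force: [-0.1, -0.6, 0.8]
grip_width: 0.0003
```

```bash
python3 - <<'E'
from h import *
tipf()
delta(*tool(-100,0,43,np.pi/2,0))
for n,(a,b,c,d) in dict(side=(210,315,265,375)).items():
  cv2.imwrite(f"pics/{n}6.png",cv2.resize(ctrl.camera(n)[a:b,c:d,::-1],None,fx=5.5,fy=5.5,interpolation=cv2.INTER_CUBIC))
E
```

```text
t 10.07 tip fixture mm [-124.44    0.58   43.43] F fixture [-0.02 -0.63  0.85] tool z [-0.002  0.    -1.   ]
turn deg [-0.12  0.01 -0.45] shift tool(now) mm [-0.39 24.41  0.38] shift tool(target) mm [-0.59 24.4   0.43] world [463.8  92.2  60. ]
```

View pics/side6.png

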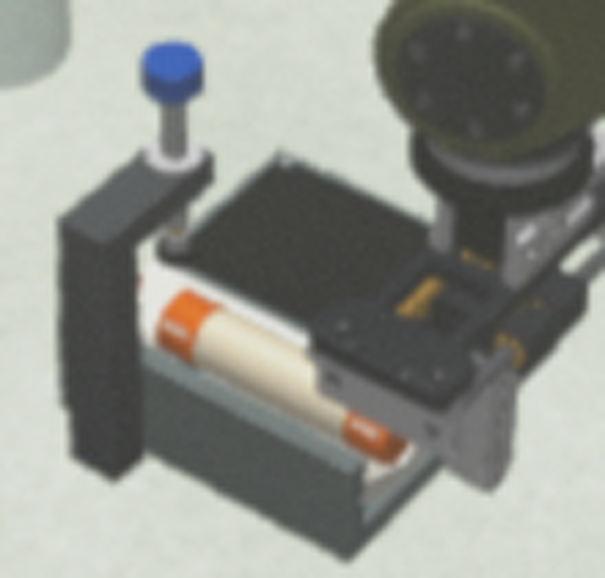

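Request:
drive_tool:
  increments:
    - [[0,0,-0.4],[0,5,0],0]
    - [[0,0,0],[0,5,0],0]
    - [[0,0,0],[0,5,0],0]
    - [[0,0,0],[0,5,0],0]
    - [[0,0,0],[0,2.5,0],0]
    - [[0,0,0],[0,2.5,0],0]
    - [[0,0,0],[0,2.5,0],0]
    - [[0,0,0],[0,2.5,0],0]
    - [[0,0,0],[0,2.5,0],0]
    - [[0,0,0],[0,2.5,0],0]
    - [[0,0,0],[0,2.5,0],0]
    - [[0,0,0],[0,2.5,0],0]
    - [[0,0,0],[0,2.5,0],0]
    - [[0,0,0],[0,2,0],0]
    - [[0,0,0],[0,2,0],0]
    - [[0,0,0],[0,2,0],0]
    - [[0,0,0],[0,2,0],0]

```text
time_s: 12.25
ee_pos: [0.4897, 0.0887, 0.0603]
eef_rot: [-3.14, 0.0, 1.411]
force: [-1.1, -0.4, 0.5]
grip_width: 0.0006
```

```bash
python3 - <<'E'
from h import *
tipf()
for n,(a,b,c,d) in dict(side=(210,315,265,375)).items():
  cv2.imwrite(f"pics/{n}7.png",cv2.resize(ctrl.camera(n)[a:b,c:d,::-1],None,fx=5.5,fy=5.5,interpolation=cv2.INTER_CUBIC))
E
```

```text
t 12.25 tip fixture mm [-73.85   0.63  43.27] F fixture [-1.05 -0.58  0.49] tool z [-0.001  0.    -1.   ]
```

View pics/side7.png

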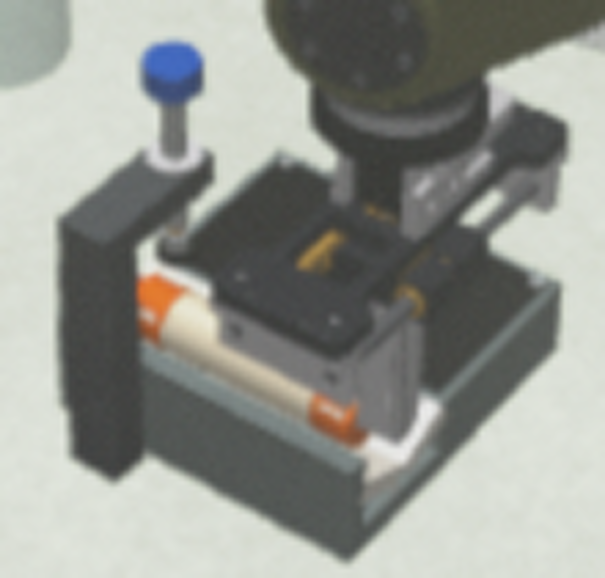

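Request:
drive_tool:
  increments:
    - [[0,0,0],[0,1.2,0],0]
    - [[0,0,0],[0,1.2,0],0]
    - [[0,0,0],[0,1.2,0],0]
    - [[0,0,0],[0,1.2,0],0]
    - [[0,0,0],[0,1.2,0],0]

```text
time_s: 12.92
ee_pos: [0.4956, 0.0877, 0.0603]
eef_rot: [-3.14, -0.0, 1.411]
force: [-1.0, -0.1, 0.4]
grip_width: 0.0002
```

```bash
python3 -c "
from h import *
tipf()"
```

```text
t 12.93 tip fixture mm [-67.89   0.64  43.3 ] F fixture [-0.99 -0.23  0.39] tool z [-0.001  0.    -1.   ]
```

Request:
drive_tool:
  increments:
    - [[0,0,0],[0,0.6,0],0]
    - [[0,0,0],[0,0.6,0],0]

```text
time_s: 13.18
ee_pos: [0.4967, 0.0875, 0.0603]
eef_rot: [-3.14, 0.0, 1.411]
force: [-0.2, -0.2, -0.0]
grip_width: 0.0002
```

```bash
python3 -c "
from h import *
tipf()"
```

```text
t 13.18 tip fixture mm [-66.75   0.61  43.28] F fixture [-0.21 -0.22 -0.01] tool z [-0.001  0.    -1.   ]
```

Request:
drive_tool:
  increments:
    - [[0,0,0],[0,0.5,0],0]

```text
time_s: 13.3
ee_pos: [0.4972, 0.0874, 0.0603]
eef_rot: [-3.14, 0.0, 1.411]
force: [-1.4, -0.8, -1.0]
grip_width: 0.0004
```

Request:
drive_tool:
  increments:
    - [[0,0,0],[0,0.5,0],0]

```text
time_s: 13.42
ee_pos: [0.4977, 0.0874, 0.0603]
eef_rot: [-3.14, 0.0, 1.411]
force: [-0.3, -0.5, 0.4]
grip_width: 0.0004
```

Request:
drive_tool:
  increments:
    - [[0,0,0],[0,0.5,0],0]

```text
time_s: 13.55
ee_pos: [0.4982, 0.0873, 0.0602]
eef_rot: [-3.14, 0.0, 1.411]
force: [-0.9, -0.9, 0.7]
grip_width: 0.0009
```

Request:
drive_tool:
  increments:
    - [[0,0,0],[0,0.5,0],0]

```text
time_s: 13.68
ee_pos: [0.4987, 0.0872, 0.0603]
eef_rot: [-3.14, 0.0, 1.411]
force: [-1.4, -0.3, 0.8]
grip_width: 0.0005
```

Request:
drive_tool:
  increments:
    - [[0,0,0],[0,0.4,0],0]

```text
time_s: 13.8
ee_pos: [0.4991, 0.0871, 0.0603]
eef_rot: [-3.14, 0.0, 1.411]
force: [-1.6, 0.8, 1.9]
grip_width: 0.0004
```

Request:
drive_tool:
  increments:
    - [[0,0,0],[0,0.3,0],0]

```text
time_s: 13.92
ee_pos: [0.4992, 0.0871, 0.0602]
eef_rot: [-3.14, 0.0, 1.411]
force: [-3.8, 0.0, 2.5]
grip_width: 0.0005
```

Request:
drive_tool:
  increments:
    - [[0,0,0],[0,0.1,0],0]

```text
time_s: 14.05
ee_pos: [0.4992, 0.0871, 0.0602]
eef_rot: [-3.14, 0.0, 1.411]
force: [-4.9, 0.0, 2.6]
grip_width: 0.0007
```

Request:
drive_tool:
  increments:
    - [[0,0,0],[0,0.1,0],0]

```text
time_s: 14.18
ee_pos: [0.4993, 0.0871, 0.0602]
eef_rot: [-3.14, 0.0, 1.411]
force: [-5.8, -0.1, 3.8]
grip_width: 0.0006
```

Request:
drive_tool:
  increments:
    - [[0,0,0],[0,0,0],0]
    - [[0,0,0],[0,0,0],0]
    - [[0,0,0],[0,0,0],0]

```text
time_s: 14.55
ee_pos: [0.4993, 0.0871, 0.0602]
eef_rot: [-3.14, 0.0, 1.411]
force: [-5.0, 1.0, 3.4]
grip_width: 0.0004
```

```bash
python3 - <<'E'
from h import *
tipf()
for n,(a,b,c,d) in dict(side=(210,315,265,375)).items():
  cv2.imwrite(f"pics/{n}8.png",cv2.resize(ctrl.camera(n)[a:b,c:d,::-1],None,fx=5.5,fy=5.5,interpolation=cv2.INTER_CUBIC))
for i in range(3): tipf(); ctrl.camera("side")
E
```

```text
t 14.55 tip fixture mm [-64.17   0.62  43.24] F fixture [-5.13  0.15  3.39] tool z [-0.002  0.    -1.   ]
t 14.6 tip fixture mm [-64.15   0.62  43.25] F fixture [-4.8  -0.13  3.68] tool z [-0.002  0.    -1.   ]
t 14.65 tip fixture mm [-64.19   0.61  43.22] F fixture [-5.48 -0.46  3.94] tool z [-0.002  0.    -1.   ]
t 14.7 tip fixture mm [-64.18   0.62  43.24] F fixture [-5.49 -0.29  2.7 ] tool z [-0.002  0.    -1.   ]
```

View pics/side8.png

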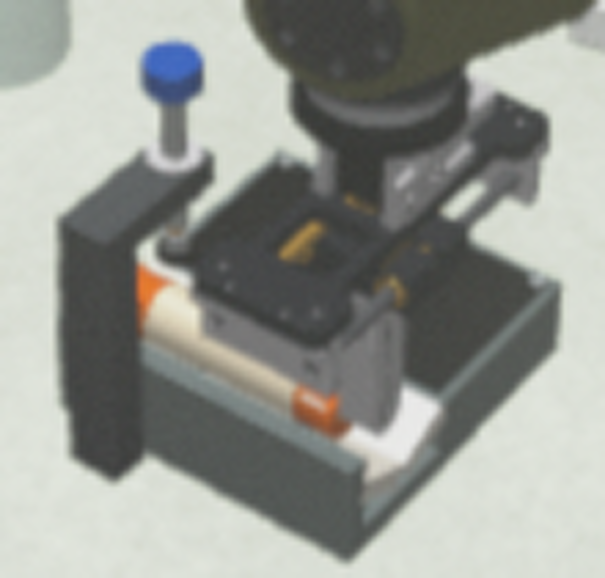

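Steady at about 5.1 N along the vee. There is also about 3.5 N vertical, probably friction at the fingertip. I'll back off and check with an overlay that the column is home.

Request:
drive_tool:
  increments:
    - [[0,0,0],[0,-2,0],0]
    - [[0,0,0],[0,-10,0],0]
    - [[0,0,0],[0,-30,0],0]
    - [[0,0,0],[0,0,-60],0]
    - [[0,0,0],[0,-30,-60],0]
    - [[0,0,0],[0,-50,-60],0]
    - [[0,0,0],[0,-20,-20],0]
    - [[0,0,0],[0,0,0],0]

```text
time_s: 15.75
ee_pos: [0.3712, 0.108, 0.2456]
eef_rot: [3.139, -0.001, 1.412]
force: [0.1, -0.3, -0.6]
grip_width: 0.0004
```

```bash
cat > ov.py <<'E'
import sys
from h import *
q=np.array([.5626,.0762,-.163]); off={"top":np.array([0,-.2]),"side":np.array([.1,.4])}
def ov(tag,cx=10.0,cy=0,cz=48.7,foot=None):
  for n,(a,b,c,d) in dict(side=(210,315,265,375),top=(185,285,265,375)).items():
    im=ctrl.camera(n)[:,:,::-1]; cv2.imwrite(f"pics/{n}{tag}.png",im)
    im=cv2.resize(im[a:b,c:d],None,fx=5.5,fy=5.5,interpolation=cv2.INTER_CUBIC); raw=im.copy()
    def line(pts,col):
        u=((proj(n,fw(q,pts))+off[n]-[c,a]+.5)*5.5-.5).round().astype(int)
        cv2.polylines(im,[u.reshape(-1,1,2)],False,col,1)
    t=np.linspace(0,2*np.pi,40)
    for e in(65,-65): line(np.c_[0*t+cx+e,cy+16*np.cos(t),cz+16*np.sin(t)],(0,255,0))
    line([[-85,-30,45],[-85,0,31],[-85,30,45]],(255,0,0)); line([[85,-30,45],[-85,-30,45]],(255,0,0))
    line(np.c_[0*t+75,10*np.cos(t),50+10*np.sin(t)],(255,0,255))
    if foot: line(np.c_[45+10*np.cos(t),10*np.sin(t),0*t+foot],(0,255,255))
    cv2.imwrite(f"pics/ov_{n}{tag}.png",np.hstack([raw[:, :400],im[:,:400]]) if n=="top" else im)
if __name__=="__main__": ov(sys.argv[1],foot=95); tipf()
E
python3 ov.py 9
```

```text
t 15.85 tip fixture mm [-193.51    0.44  226.6 ] F fixture [ 0.1  -0.49 -0.49] tool z [-0.002  0.    -1.   ]
```

View pics/ov_side9.png

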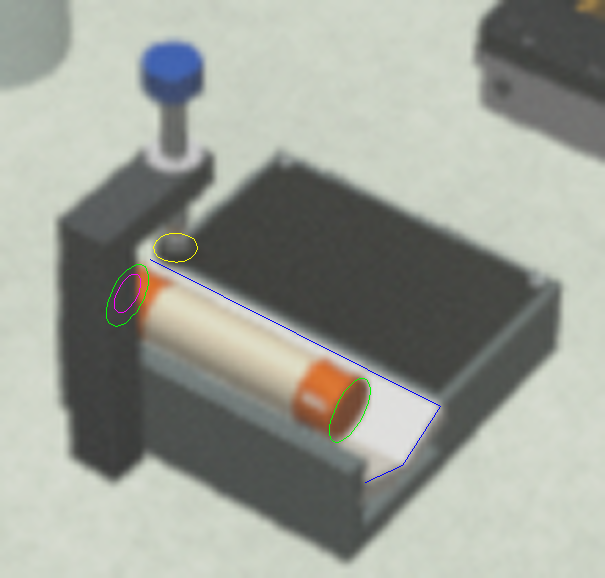

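View pics/ov_top9.png

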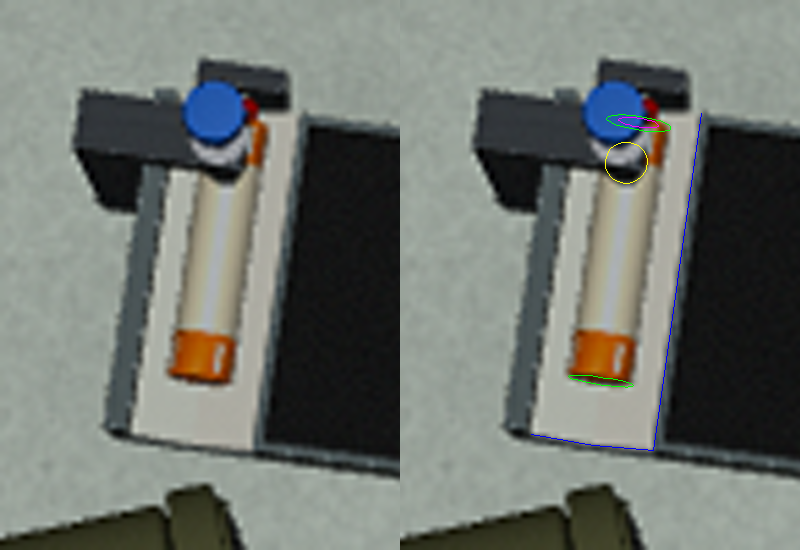

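The column is home: the x = 10 mm overlay matches its near end at about (350,410) in the side view and (600,380) in the top view. The foot's underside looks to be at z ≈ 95 mm, so contact should come after roughly 30 mm of travel. On to the knob.

```bash
python3 - <<'E'
from h import *
delta(*tool(45,0,225,np.pi/2,0))
E
```

```text
turn deg [-0.09  0.01  0.07] shift tool(now) mm [ -0.74 238.49   1.24] shift tool(target) mm [ -0.45 238.49   1.6 ] world [606.9  69.  242. ]
```

Request:
drive_tool:
  increments:
    - [[0,0,0],[0,40,-10],0]
    - [[0,0,0],[-0.6,40,0],0]
    - [[0,0,0],[0,40,0],0]
    - [[0,0,0],[0,40,0],0]
    - [[0,0,0],[0,40,0],0]
    - [[0,0,0],[0,38.5,0],0]
    - [[0,0,0],[0,0,9],0]
    - [[0,0,0],[0,0,3],0]
    - [[0,0,0],[0,0,0],0]

```text
time_s: 16.98
ee_pos: [0.6063, 0.0692, 0.2415]
eef_rot: [-3.139, 0.0, 1.411]
force: [-0.5, -0.4, 0.6]
grip_width: 0.0005
```

```bash
python3 ov.py 10; python3 -c "
import cv2
cv2.imwrite('pics/z10.png',cv2.resize(cv2.imread('pics/side10.png')[170:270,250:360],None,fx=5.5,fy=5.5,interpolation=2))"
```

```text
t 17.07 tip fixture mm [ 44.57   0.25 225.44] F fixture [0.18 0.16 0.9 ] tool z [-0.001  0.    -1.   ]
```

View pics/z10.png

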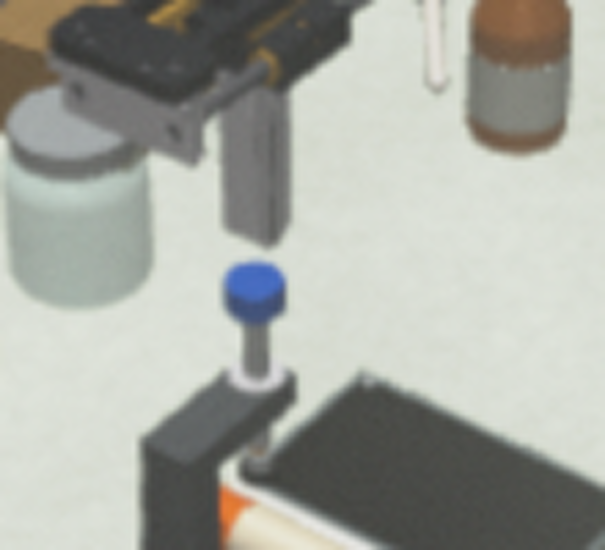

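The fingertips stand centred above the knob (crop 255,285). Descending gently.

Request:
drive_tool:
  increments:
    - [[0,0,0],[0,0,7],0]
    - [[0,0,0],[0,0,5],0]
    - [[0,0,0],[0,0,2],0]
    - [[0,0,0],[0,0,1],0]
    - [[0,0,0],[0,0,1],0]
    - [[0,0,0],[0,0,1],0]

```text
time_s: 17.82
ee_pos: [0.6069, 0.0691, 0.2251]
eef_rot: [-3.14, -0.0, 1.411]
force: [-0.5, 0.3, 0.2]
grip_width: 0.0004
```

Request:
drive_tool:
  increments:
    - [[0,0,0],[0,0,1],0]
    - [[0,0,0],[0,0,1],0]

```text
time_s: 18.08
ee_pos: [0.6068, 0.0692, 0.223]
eef_rot: [-3.14, -0.0, 1.411]
force: [0.1, 0.1, 0.3]
grip_width: -0.0
```

Request:
drive_tool:
  increments:
    - [[0,0,0],[0,0,1],0]
    - [[0,0,0],[0,0,1],0]

```text
time_s: 18.32
ee_pos: [0.6069, 0.0691, 0.2216]
eef_rot: [-3.141, -0.0, 1.411]
force: [-3.5, -0.1, 9.4]
grip_width: 0.0003
```

Request:
drive_tool:
  increments:
    - [[0,0,0],[0,0,1],0]
    - [[0,0,0],[0,0,1],0]

```text
time_s: 18.58
ee_pos: [0.6069, 0.0691, 0.2201]
eef_rot: [-3.141, -0.0, 1.411]
force: [-4.7, -0.7, 9.5]
grip_width: 0.0005
```

Request:
drive_tool:
  increments:
    - [[0,0,0],[0,0,1.5],0]
    - [[0,0,0],[0,0,1.5],0]
    - [[0,0,0],[0,0,1.5],0]
    - [[0,0,0],[0,0,1.5],0]
    - [[0,0,0],[0,0,1.5],0]
    - [[0,0,0],[0,0,1.5],0]

```text
time_s: 19.32
ee_pos: [0.6069, 0.0692, 0.2111]
eef_rot: [-3.141, -0.0, 1.411]
force: [-4.0, -0.3, 8.5]
grip_width: 0.0003
```

Request:
drive_tool:
  increments:
    - [[0,0,0],[0,0,1],0]
    - [[0,0,0],[0,0,1],0]

```text
time_s: 19.58
ee_pos: [0.6069, 0.0691, 0.2091]
eef_rot: [-3.141, -0.0, 1.411]
force: [-4.0, 0.1, 8.5]
grip_width: 0.0002
```

```bash
python3 ov.py 11
```

```text
t 19.68 tip fixture mm [4.4930e+01 1.9000e-01 1.9201e+02] F fixture [-3.36 -0.84  8.  ] tool z [-0.  0. -1.]
```

View pics/ov_side11.png

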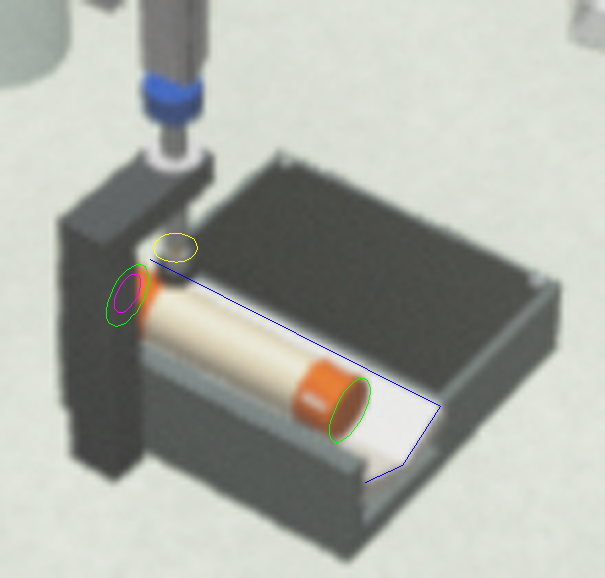

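The foot's underside is now at about (177,285), roughly z = 81 mm, so about 16 mm remain to the column top. I'll continue in small steps.

Request:
drive_tool:
  increments:
    - [[0,0,0],[0,0,1.5],0]
    - [[0,0,0],[0,0,1.5],0]
    - [[0,0,0],[0,0,1.5],0]

```text
time_s: 20.05
ee_pos: [0.6069, 0.0692, 0.2046]
eef_rot: [-3.141, -0.0, 1.411]
force: [-4.7, -1.2, 7.8]
grip_width: 0.0005
```

Request:
drive_tool:
  increments:
    - [[0,0,0],[0,0,1],0]
    - [[0,0,0],[0,0,1],0]
    - [[0,0,0],[0,0,1],0]

```text
time_s: 20.42
ee_pos: [0.6069, 0.0692, 0.2016]
eef_rot: [-3.141, -0.0, 1.411]
force: [-3.4, 0.4, 9.0]
grip_width: 0.0004
```

Request:
drive_tool:
  increments:
    - [[0,0,0],[0,0,1],0]
    - [[0,0,0],[0,0,1],0]

```text
time_s: 20.68
ee_pos: [0.6069, 0.0691, 0.1996]
eef_rot: [-3.141, -0.0, 1.411]
force: [-4.0, -1.2, 8.2]
grip_width: 0.0007
```

Request:
drive_tool:
  increments:
    - [[0,0,0],[0,0,1],0]
    - [[0,0,0],[0,0,0.5],0]

```text
time_s: 20.92
ee_pos: [0.6069, 0.0691, 0.1981]
eef_rot: [-3.141, -0.0, 1.411]
force: [-4.4, -0.8, 9.4]
grip_width: 0.0004
```

Request:
drive_tool:
  increments:
    - [[0,0,0],[0,0,1],0]

```text
time_s: 21.05
ee_pos: [0.6069, 0.0691, 0.1971]
eef_rot: [-3.141, -0.0, 1.411]
force: [-4.5, -1.0, 8.1]
grip_width: 0.0008
```

Request:
drive_tool:
  increments:
    - [[0,0,0],[0,0,1],0]

```text
time_s: 21.18
ee_pos: [0.6069, 0.0692, 0.1963]
eef_rot: [-3.141, -0.0, 1.411]
force: [-4.8, -0.9, 9.8]
grip_width: 0.0004
```

Request:
drive_tool:
  increments:
    - [[0,0,0],[0,0,1],0]

```text
time_s: 21.3
ee_pos: [0.6069, 0.0692, 0.1954]
eef_rot: [-3.141, -0.0, 1.411]
force: [-6.1, -0.7, 12.4]
grip_width: 0.0002
```

Request:
drive_tool:
  increments:
    - [[0,0,0],[0,0,1],0]

```text
time_s: 21.42
ee_pos: [0.6069, 0.0692, 0.1946]
eef_rot: [3.141, -0.0, 1.411]
force: [-5.6, -0.1, 13.3]
grip_width: 0.0003
```

```bash
python3 ov.py 12
```

```text
t 21.52 tip fixture mm [ 44.99   0.18 177.58] F fixture [-5.21 -2.23 12.52] tool z [ 0.  0. -1.]
```

View pics/ov_side12.png

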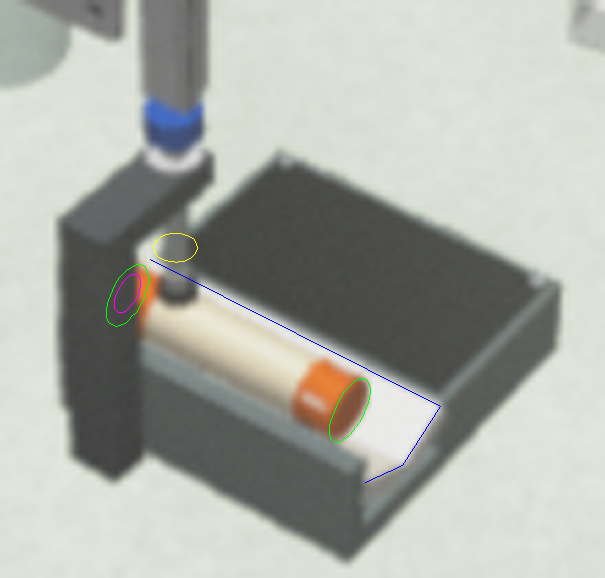

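Contact: the force has risen from about 8.7 N to about 13 N, so roughly 2 mm of squeeze. About 1.4 mm more.

Request:
drive_tool:
  increments:
    - [[0,0,0],[0,0,0.5],0]
    - [[0,0,0],[0,0,0.5],0]

```text
time_s: 21.78
ee_pos: [0.607, 0.0692, 0.1939]
eef_rot: [3.141, -0.0, 1.411]
force: [-6.6, -1.7, 15.5]
grip_width: 0.0005
```

Request:
drive_tool:
  increments:
    - [[0,0,0],[0,0,0.5],0]

```text
time_s: 21.9
ee_pos: [0.6069, 0.0692, 0.1935]
eef_rot: [3.141, -0.0, 1.411]
force: [-7.5, -0.5, 15.1]
grip_width: 0.0002
```

```bash
python3 - <<'E'
from h import *
for i in range(4): tipf(); ctrl.camera("side")
E
```

```text
t 21.9 tip fixture mm [ 45.01   0.18 176.49] F fixture [-7.31 -1.66 15.05] tool z [ 0.  0. -1.]
t 21.95 tip fixture mm [4.5010e+01 1.5000e-01 1.7646e+02] F fixture [-6.64 -2.03 14.42] tool z [ 0.  0. -1.]
t 22.0 tip fixture mm [ 44.99   0.19 176.44] F fixture [-7.15 -1.68 14.27] tool z [ 0.  0. -1.]
t 22.05 tip fixture mm [4.5020e+01 1.6000e-01 1.7645e+02] F fixture [-6.78 -1.7  14.27] tool z [ 0.  0. -1.]
```

Request:
drive_tool:
  increments:
    - [[0,0,0],[0,0,0.3],0]

```text
time_s: 22.22
ee_pos: [0.607, 0.0691, 0.1933]
eef_rot: [3.141, -0.0, 1.411]
force: [-7.4, 0.1, 16.3]
grip_width: 0.0006
```

Request:
drive_tool:
  increments:
    - [[0,0,0],[0,0,-1],0]
    - [[0,0,0],[0,0,-2],0]
    - [[0,0,0],[0,0,-10],0]
    - [[0,0,0],[0,0,-40],0]
    - [[0,0,0],[0,-50,0],0]
    - [[0,0,0],[0,-50,0],0]
    - [[0,0,0],[0,-50,0],0]
    - [[0,0,0],[0,-50,0],0]
    - [[0,0,0],[0,0,0],0]
    - [[0,0,0],[0,0,0],0]

```text
time_s: 23.48
ee_pos: [0.4101, 0.101, 0.2452]
eef_rot: [3.142, -0.0, 1.411]
force: [0.6, -0.0, -0.0]
grip_width: 0.0007
```

```bash
python3 ov.py 13; python3 - <<'E'
from h import *
print((proj("side",fw([.5626,.0762,-.163],[[45,0,176.2],[45,0,207]]))+[.1,.4]-[265,210]+.5)*5.5)
E
```

```text
t 23.57 tip fixture mm [-1.5424e+02 -5.0000e-02  2.2759e+02] F fixture [ 0.5  -0.6  -0.09] tool z [-0.001  0.    -1.   ]
[[172.27671326 110.3116815 ]
 [170.9710586   55.28341906]]
```

View pics/ov_side13.png

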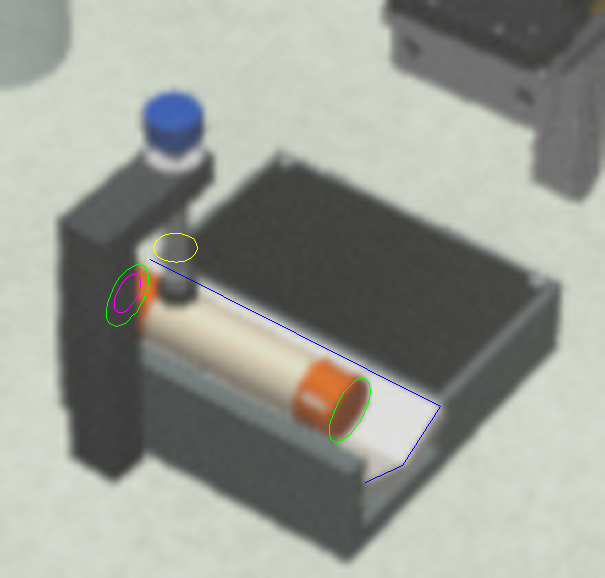

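View pics/ov_top13.png

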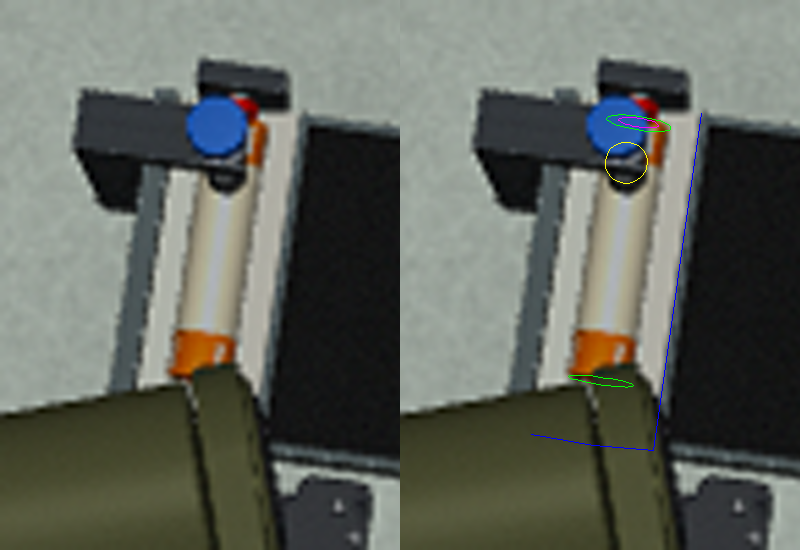

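View pics/side13.png

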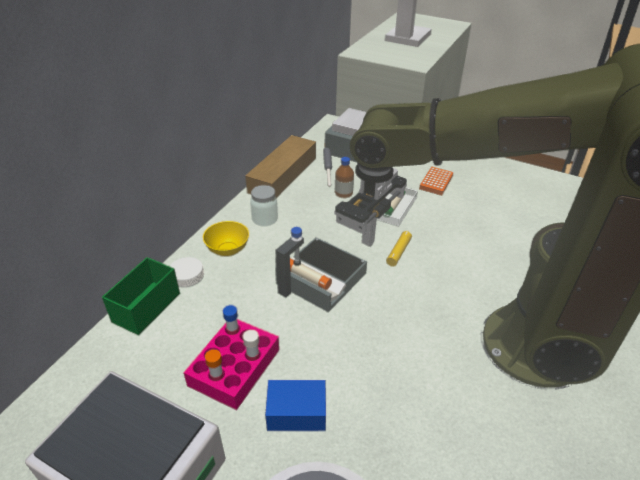

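The knob stayed down with its top at about (173,107), and the foot rests on the column at about (178,295). The column still matches the home overlay, the bystanders haven't moved, and the arm is clear. Handing in.

```bash
python3 -c "
from station import ctrl
print(ctrl.hand_in())"
```

```text
the job is handed in; nothing more can be done
None
```

The job is done and handed in at about 23.6 s of the 72 s allowed; the simulator reports no verdict.

**What I did:**
- **Rolling:** I rolled the column across the deck with both open fingers. It dropped into the vee by itself and settled parallel to it.
- **Sliding:** I slid it to the red stop and held about 5 N along the vee for over 0.5 s, then backed off.
- **Clamping:** I pressed the knob about 28 mm down in small steps. The force rose from about 8.7 N while sliding to 16.3 N at the end. That means roughly 7 N on the column and about 3.5 mm of squeeze.

**Last checks:**
- **Column:** in the last side picture it matched the home position to about 1 mm. The arm partly hid its near end in the last top view.
- **Clamp:** the knob stayed down after release, with the foot on the column. I estimated the foot force from wrist force and travel, not by direct measurement.
- **Surroundings:** the bystanders looked unmoved, and the arm was clear with a wrist force of about 0 N.

**Unexplained readings:**
- While pressing on the stop there was also about 3.5 N vertical at the fingertip.
- While pressing the knob there was a sideways force of 4 to 7 N.

I took both as contact friction. Neither visibly moved the column.

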